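# Edge the chill plate out of its dock and seat it on the chiller

### The arm

A 6-joint arm with a two-finger parallel gripper is mounted at the origin on the work surface. World frame = base frame: x ahead of the robot, y to its left, z up, the work surface at z = 0. Lengths are in m, angles in rad, forces in N, time in s.
With the tool pointing down it reaches from about 0.375 to 0.9 m from the base axis. Payload 3.1 kg.
Tool frame: the origin (TCP) lies on the centre line of the jaws, within the pads' length; the fingertips stand 14 mm ahead of it and the grasp point (between the pads) lies 5 mm behind it; y points along the fingers, z is the direction in which the jaws open and shut, and the axes are right-handed (so a half turn about y gives the same grasp; the last joint's range is limited). The gripper opens to 87 mm and grips with 3 to 60 N. Pads are 19 mm wide; open, the fingers measure 117 mm over their backs; the gripper's body (75 mm by 190 mm) begins 51 mm behind the grasp point.
Start: joints at [-1.435, 0.527, 1.433, -0, 1.181, -0.178], TCP at [0.193, -0.594, 0.237] pointing down, gripper open.
Joint ranges: [-3.08, 3.08], [-0.75, 2.2], [0.22, 2.44], [-1.43, 4.57], [0, 2.65], [-2.85, 2.85]. Speed limits (rad/s): [2.79, 2.79, 3.14, 3.14, 3.14, 3.14].

### API

Orientations are given as a unit quaternion [x, y, z, w].
In Python, from rig import robot, vision gives the robot as it stands.
- The arm moves only by the shell command python3 -m crank 'ROWS' [FORCE]. ROWS is JSON, a list of rows, each a list of 7 numbers: the shift along the tool's x, y, z as a fraction of full scale, then the turn, a rotation vector about the tool's x, y, z as a fraction of full scale, then the gripper command: -1 is shut, 1 is fully open, values between are in proportion. In form: [[x, y, z, wx, wy, wz, grip], ...]. A call has 1 to 10 rows; each row is the pose to reach, as a shift and turn from the pose commanded when the call began, along the tool's axes at that moment, turning the shorter way round; what a row does not reach only later rows make up. Full scale, the value 1, is 50 cm for a shift and pi rad for a turn. A row lasts 1/8 s, in which the tool goes at most 62.5 mm and 10.7 degrees, less where a joint would pass 70% of its speed; a pose out of reach is approached as far as the arm can. A call with a number of a shift or a turn outside -1 to 1 is refused whole. A call with a gripper value outside its range is refused whole. The fingers move at their own pace and stop on an object; FORCE is the grip in N (left out, the last holds). Time passes only in rows, so rows that repeat a pose let the fingers close. It gives the time, the measured TCP pose, the force and the opening at its end, in the units of the state.
- robot.get_obs(): the state, without advancing time (a new reading comes with each control period).
- vision.camera(name): name is "side" or "top"; returns the picture (420x560x3 uint8, blue, green, red); there is no depth.
- vision.camera_info(name): a dict with "vfov" (degrees; the focal length in pixels is half the picture's height over the tangent of half this angle, whatever the lens; pixels are square), "cx", "cy" (the principal point, pixels), "k1" (the pictures are not rectified: a ray, as slopes to the right and down, at radius r is drawn at 1 + k1 r^2 times it, then the intrinsics apply), "world_from_camera" (4x4, takes a point from camera to world coordinates). Camera axes: x right, y up, looking along -z (the intrinsics and any distortion apply to the point x, -y, -z); pixel columns grow to the right and rows downward; lengths in m; the calibration is good to about 2 mm. A picture is of the moment at which its call begins. camera_info takes no time and is no camera call.
- robot.hand_in(): hands the job in, once; it reports no verdict.
The state is a dict: "time": time; "q": joint angles; "joint_velocities": joint speeds; "joint_torque": joint torques, N m; "position": TCP position; "tool_rot": TCP orientation; "ft_force": force on the tool from outside, world axes, zero at the start; "moment": the same for the moment, N m; "grip_width": finger opening in m.
Only numpy, scipy, OpenCV 4.12 (cv2) and the standard library are available. Lean on these libraries where they do the work, as an engineer would, in place of code of your own. Each camera call takes 0.05 s, during which the arm holds its last target.

### The job

The flat aluminium chill plate lies sunk in the bed of the white dock, too wide between its walls to be taken. Press on it lightly from above (never more than about 25 N) and slide it out over the dock's open front edge until roughly a third of it overhangs, then pinch the overhanging end by its two long sides, lift it clear and lay it gently and squarely on the chiller's raised seat, flat between the two end lips, and let go. Do not drop the plate on the bench and leave everything else where it stands.

Things in the scene. Friction and masses are not known exactly. Their poses are not given: they have to be found in the camera images.
- plate_center (a point): centre (half-way up) of the loose aluminium chill plate, 120 mm long (its x), 60 wide (y), 6 thick (z up), 0.09 to 0.15 kg, top dotted with rows of small dark wells, both ends alike. Starts flat in the dock, front end 10 to 22 mm behind the bed's front edge; tips off when over 60 mm overhangs. Finger tips pressed on it with 6 to 15 N and moved along drag it (they may creep on it)
- dock: rigid white dock fixed to the bench, 157 x 96 mm. Origin on the bench under the bed; x runs along the bed from the open front (-x) to the rear. Level dark bed 70 mm above the bench, x -70 (open front edge) to +75 mm, 64 mm wide; 16 mm side walls and a 12 mm rear wall stand 5 mm above the bed, 1 mm below the plate's top. Front face upright, free space before it down to the bench
- bed_edge (a point): middle of the bed's open front edge, on the bed's surface (70 mm above the bench), axes as the dock's: the plate slides out to -x of this point
- chiller: grey chiller fixed to the bench: base 190 x 120 x 22 mm, with a dark narrow seat 150 mm long (x), 44 mm wide (y) rising from it to 65 mm above the bench. Origin on the bench under the middle of the seat, x along the seat, z up
- seat (a point): middle of the seat's flat top (65 mm above the bench), axes as the chiller's. At each end of the seat (x = -67 to -75 mm and +67 to +75 mm) a lip stands 5 mm above its top, 134 mm clear between them for the 120 mm plate. The plate lies along the seat, either way round, and overhangs it by 8 mm on each long side
- vial: amber vial with a white cap, 28 mm wide, 45 mm tall, origin under its middle; leave it standing
- tube_tray: small grey tube tray 50 x 50 x 25 mm, origin under its middle; leave it
- blue_rack: white and blue well rack 85 x 125 x 40 mm, origin under its middle; leave it
- white_block: white tube block 150 x 100 x 42 mm, origin under its middle; leave it
- tip_box: orange tip box with clear lid 90 x 125 x 84 mm, origin under its middle; leave it
- dish: blue dish 84 mm wide, 28 mm tall, origin under its middle; leave it
- tube_a: tube with a green cap, 30 mm wide, 100 mm tall, origin under its middle; leave it standing
- tube_b: second such tube, same size and origin; leave it standing
Not all that is in view belongs to the job. Of the things that look like the part that bears plate_center, the largest one is meant.

How it is judged:
By the outcome, as a careful person would: the job done as asked, in the order asked, and still so for the second after the job is handed in, with the robot touching nothing.
It also fails if it takes over 72 s, if anything falls off the work surface, if the arm or the gripper's body presses on something with over 40 N, if the wrist force passes 120 N, or if a joint passes its speed limit or range.

## Working session

There is one attempt and no reset: what is moved stays moved. The work goes in short steps, Python scripts to look and compute and a shell command to move; the robot and the scene stay as the last step left them, time stands still between calls to the robot, and variables do not carry over. Pictures are saved under pics/ and viewed, and the job is handed in when it is done.

```bash
ls; mkdir -p pics; python3 - <<'E'
from rig import robot, vision
import cv2
for n in("top","side"):
    cv2.imwrite(f"pics/{n}0.png",vision.camera(n)); print(n,vision.camera_info(n))
print(robot.get_obs())
E
```

```text
pics
top {'vfov': 56.93612471419384, 'cx': 283.8461061553307, 'cy': 210.20907079569392, 'k1': -0.05328788964718807, 'world_from_camera': array([[-0.02195053,  0.99659211, -0.07951312,  0.48974115],
       [-0.99973873, -0.02238774, -0.00461116, -0.02162299],
       [-0.00637557,  0.07939113,  0.99682315,  1.18974668],
       [ 0.        ,  0.        ,  0.        ,  1.        ]])}
side {'vfov': 51.24454918668732, 'cx': 276.2023437838519, 'cy': 211.3753363948796, 'k1': 0.04634989368857237, 'world_from_camera': array([[ 0.98260474,  0.11461007, -0.1461248 ,  0.42149853],
       [-0.185127  ,  0.6667703 , -0.72190398, -0.86406822],
       [ 0.01469421,  0.73639792,  0.67638908,  0.90464985],
       [ 0.        ,  0.        ,  0.        ,  1.        ]])}
{'time': 0.1, 'q': array([-1.43547545e+00,  5.28375476e-01,  1.43379210e+00,  1.54949698e-05,
        1.18143110e+00, -1.78484646e-01]), 'joint_velocities': array([-0.00146213, -0.0024796 , -0.00423102, -0.00076401, -0.00034041,
       -0.0006242 ]), 'joint_torque': array([-4.04328739e-04, -4.40986097e+01, -1.77150589e+01,  6.33687736e-02,
        5.33748034e-02, -5.05046876e-05]), 'position': array([ 0.19287736, -0.59381033,  0.23566238]), 'tool_rot': array([-0.11046986,  0.69912961, -0.69771169,  0.1105106 ]), 'ft_force': array([-0.02605167,  0.03563386,  0.31791968]), 'moment': array([ 0.00970225, -0.00222249, -0.01858115]), 'grip_width': 0.08697961403033337}
```

View pics/top0.png

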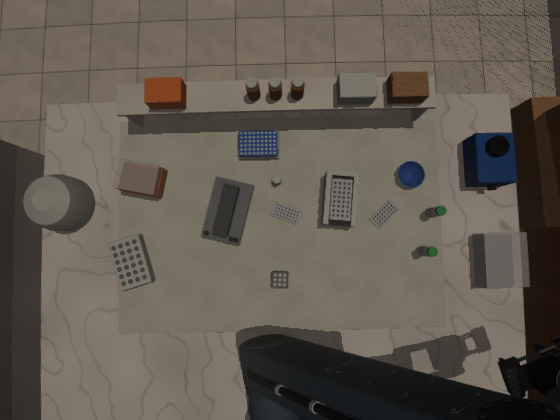

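View pics/side0.png

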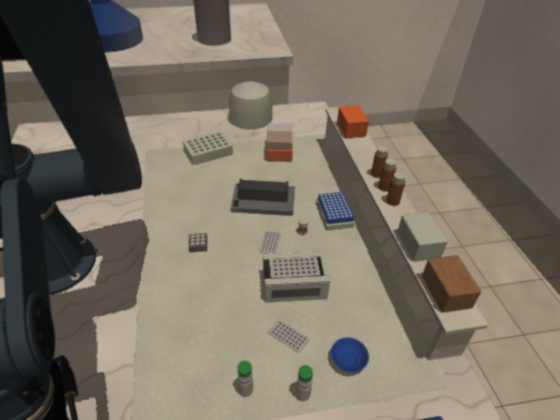

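```bash
python3 - <<'E'
import cv2,numpy as np
t=cv2.imread("pics/top0.png");s=cv2.imread("pics/side0.png")
def c(im,x0,x1,y0,y1,k,n):
    o=cv2.resize(im[y0:y1,x0:x1],None,fx=k,fy=k,interpolation=cv2.INTER_CUBIC); o=cv2.convertScaleAbs(o,alpha=1.5); cv2.imwrite(n,o)
c(t,265,405,160,240,5.7,"pics/t1.png")
c(s,230,340,225,350,4.7,"pics/s1.png")
c(t,195,260,170,250,7,"pics/t2.png")
c(s,220,310,165,225,7,"pics/s2.png")
E
```

```text
(no output)
```

View pics/t1.png

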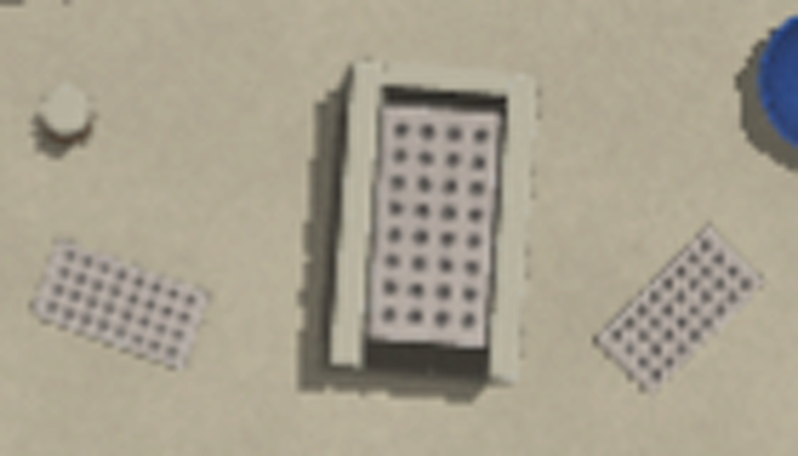

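View pics/s1.png

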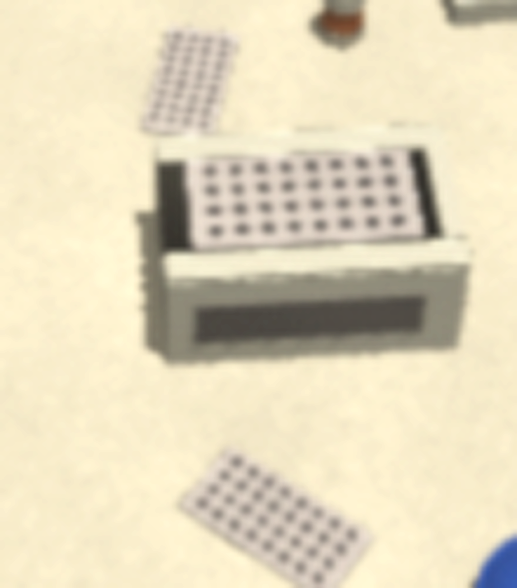

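View pics/t2.png

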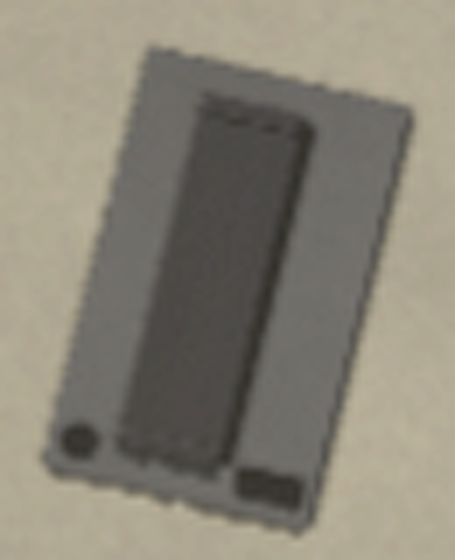

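View pics/s2.png

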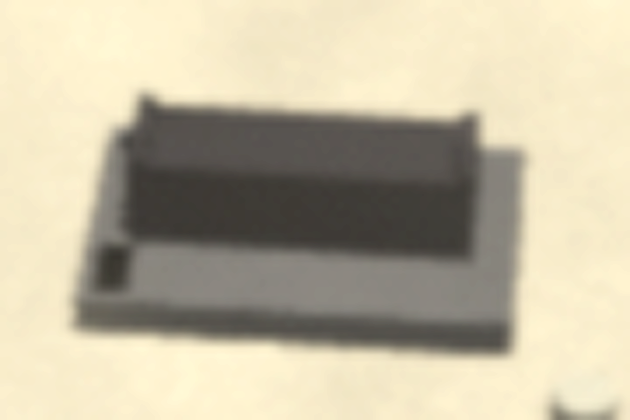

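```bash
cat > h.py <<'E'
import numpy as np,cv2
from rig import robot,vision
def K(n):
    i=vision.camera_info(n); f=210/np.tan(np.radians(i['vfov'])/2)
    return np.array([[f,0,i['cx']],[0,f,i['cy']],[0,0,1.]]),np.array([i['k1'],0,0,0.]),np.array(i['world_from_camera'])
def ray(n,p):
    k,d,T=K(n); u=cv2.undistortPoints(np.float64(p).reshape(-1,1,2),k,d)[:,0]
    v=np.c_[u[:,0],-u[:,1],-np.ones(len(u))]@T[:3,:3].T
    return T[:3,3],v
def onz(n,p,z):
    o,v=ray(n,p); return o+v*((z-o[2])/v[:,2])[:,None]
def proj(n,P):
    k,d,T=K(n); P=(np.atleast_2d(P)-T[:3,3])@T[:3,:3]; P=P*[1,-1,-1]
    return cv2.projectPoints(P,np.zeros(3),np.zeros(3),k,d)[0][:,0]
def rect(n,mask,z,box):
    x0,x1,y0,y1=box; m=np.zeros_like(mask); m[y0:y1,x0:x1]=mask[y0:y1,x0:x1]
    c=max(cv2.findContours(m,cv2.RETR_EXTERNAL,cv2.CHAIN_APPROX_NONE)[0],key=cv2.contourArea)
    P=onz(n,c[:,0].astype(float),z)[:,:2]
    return cv2.minAreaRect((P*1000).astype(np.float32)),c,m
E
python3 - <<'E'
import cv2,numpy as np
t=cv2.imread("pics/top0.png");s=cv2.imread("pics/side0.png")
for p in[(340,225),(343,200),(338,195),(330,205),(340,178),(230,200),(212,200),(245,200),(270,165)]: print(p,t[p[1],p[0]],cv2.cvtColor(t,cv2.COLOR_BGR2HSV)[p[1],p[0]])
for p in[(292,268),(262,195),(260,206),(300,292),(268,270),(310,281)]: print(p,s[p[1],p[0]],cv2.cvtColor(s,cv2.COLOR_BGR2HSV)[p[1],p[0]])
E
```

```text
(340, 225) [46 52 54] [23 38 54]
(343, 200) [ 93  98 104] [ 14  27 104]
(338, 195) [ 95 100 106] [ 14  26 106]
(330, 205) [80 85 89] [17 26 89]
(340, 178) [55 57 60] [12 21 60]
(230, 200) [47 49 51] [15 20 51]
(212, 200) [71 74 76] [18 17 76]
(245, 200) [70 73 75] [18 17 75]
(270, 165) [ 99 113 118] [ 22  41 118]
(292, 268) [ 89  95 101] [ 15  30 101]
(262, 195) [36 40 42] [20 36 42]
(260, 206) [86 90 93] [17 19 93]
(300, 292) [46 51 54] [19 38 54]
(268, 270) [36 41 43] [21 42 43]
(310, 281) [133 152 156] [ 25  38 156]
```

```bash
cat >> h.py <<'E'
def pink(n,im,box,up=4):
    "plate contour (full-res px) from pinkness relative to surroundings"
    x0,x1,y0,y1=box
    a=cv2.resize(im[y0:y1,x0:x1],None,fx=up,fy=up,interpolation=cv2.INTER_CUBIC).astype(np.float32)
    return a
def wells(im,box,up=6):
    x0,x1,y0,y1=box
    g=cv2.cvtColor(im[y0:y1,x0:x1],cv2.COLOR_BGR2GRAY)
    g=cv2.resize(g,None,fx=up,fy=up,interpolation=cv2.INTER_CUBIC)
    b=cv2.morphologyEx(g,cv2.MORPH_BLACKHAT,cv2.getStructuringElement(cv2.MORPH_ELLIPSE,(5*up-5,5*up-5)))
    m=cv2.threshold(b,0,255,cv2.THRESH_OTSU)[1]
    nn,_,st,ce=cv2.connectedComponentsWithStats(m)
    c=[((ce[i][0]+.5)/up-.5+x0,(ce[i][1]+.5)/up-.5+y0) for i in range(1,nn) if 0.12*up*up*4<st[i][4]<up*up*14]
    return np.array(c),b,m
E
python3 - <<'E'
from h import *
for n,b in(("top",(328,357,176,224)),("side",(264,330,252,282))):
    im=cv2.imread(f"pics/{n}0.png"); c,bh,m=wells(im,b)
    P=onz(n,c,.076)[:,:2]*1000
    print(n,len(c),P.mean(0),cv2.minAreaRect(P.astype(np.float32)))
    cv2.imwrite(f"pics/w_{n}.png",np.hstack([bh*3,m]))
E
```

```text
top 33 [ 605.76326858 -180.8362747 ] ((601.42041015625, -176.58761596679688), (50.03605270385742, 107.95584869384766), 84.0352554321289)
side 35 [ 608.30954525 -186.64621577] ((608.5863647460938, -194.05105590820312), (69.42874908447266, 153.15394592285156), 79.45726776123047)
```

View pics/w_top.png

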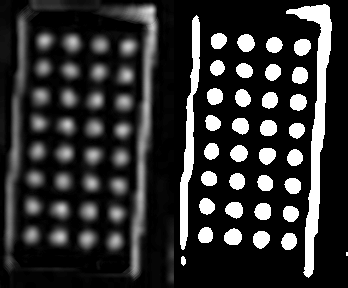

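View pics/w_side.png

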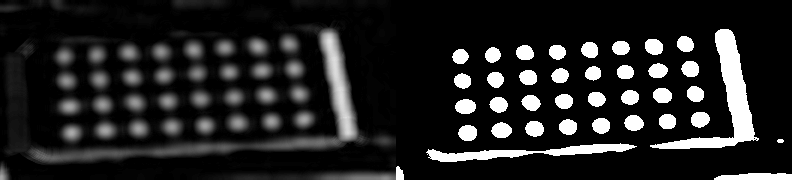

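```bash
python3 - <<'E'
import re
s=open('h.py').read().replace("if 0.12*up*up*4<st[i][4]<up*up*14]","if up*up*2<st[i][4]<up*up*14 and max(st[i][2:4])<1.6*min(st[i][2:4])]")
s+='''
def plate(n,im,box,z=.076):
    c,_,_=wells(im,box); P=onz(n,c,z)[:,:2]*1000
    r=cv2.minAreaRect(P.astype(np.float32)); m=P.mean(0); w=np.linalg.svd(P-m)[2][0]; w=w*np.sign(w[0])
    return len(c),m,r[1],np.degrees(np.arctan2(w[1],w[0]))
'''
open('h.py','w').write(s)
E
python3 - <<'E'
from h import *
for n,b in(("top",(328,357,176,224)),("side",(264,330,252,282))):
    im=cv2.imread(f"pics/{n}0.png"); print(n,*plate(n,im,b))
# chiller: base outline at z=.022, from top; darker-than-bench mask
im=cv2.imread("pics/top0.png"); g=cv2.cvtColor(im,cv2.COLOR_BGR2GRAY)
up=4
def up_cnt(n,g,box,lo,hi):
    x0,x1,y0,y1=box
    G=cv2.resize(g[y0:y1,x0:x1],None,fx=up,fy=up,interpolation=cv2.INTER_CUBIC)
    m=cv2.inRange(G,lo,hi); m=cv2.morphologyEx(m,cv2.MORPH_OPEN,np.ones((5,5)));m=cv2.morphologyEx(m,cv2.MORPH_CLOSE,np.ones((9,9)))
    c=max(cv2.findContours(m,cv2.RETR_EXTERNAL,cv2.CHAIN_APPROX_NONE)[0],key=cv2.contourArea)[:,0]
    return (c+.5)/up-.5+[x0,y0],m
c,m=up_cnt("top",g,(195,260,170,250),0,93)
r=cv2.minAreaRect((onz("top",c,.022)[:,:2]*1000).astype(np.float32)); print("base@22",r)
c2,m2=up_cnt("top",g,(195,260,170,250),0,61)
r2=cv2.minAreaRect((onz("top",c2,.065)[:,:2]*1000).astype(np.float32)); print("seat@65",r2)
cv2.imwrite("pics/ch.png",np.hstack([m,m2]))
s=cv2.imread("pics/side0.png"); gs=cv2.cvtColor(s,cv2.COLOR_BGR2GRAY)
c3,m3=up_cnt("side",gs,(225,305,170,222),0,66); cv2.imwrite("pics/chs.png",m3)
print(up_cnt)
E
```

```text
top 32 [ 607.49541909 -181.92191266] (40.73945999145508, 94.80471801757812) -5.797357541604455
side 32 [ 606.76760566 -182.94211548] (40.91643142700195, 94.75183868408203) -5.869998492508501
base@22 ((584.60595703125, 155.68511962890625), (124.04058837890625, 194.4674530029297), 75.03195190429688)
seat@65 ((579.2510375976562, 150.7148895263672), (106.01363372802734, 163.68760681152344), 75.435302734375)
<function up_cnt at 0x7fd485c937e0>
```

View pics/ch.png

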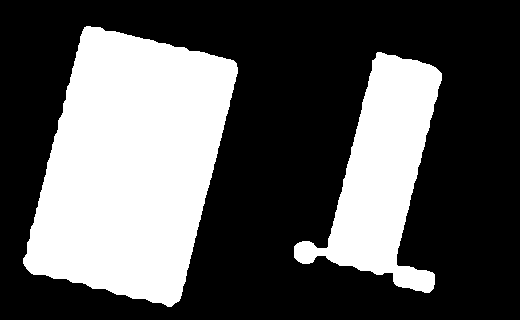

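View pics/chs.png

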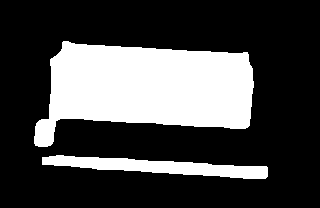

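```bash
cat >> h.py <<'E'
def fr(c,yaw,pts,z):
    a=np.radians(yaw); R=np.array([[np.cos(a),-np.sin(a)],[np.sin(a),np.cos(a)]])
    return np.c_[(np.array(pts)@R.T+c)/1000,np.full(len(pts),z/1000)]
def box2(hx,hy): return [(-hx,-hy),(hx,-hy),(hx,hy),(-hx,hy)]
def draw(n,im,box,k,polys,out,alpha=2):
    x0,x1,y0,y1=box
    o=cv2.resize(im[y0:y1,x0:x1],None,fx=k,fy=k,interpolation=cv2.INTER_CUBIC); o=cv2.convertScaleAbs(o,alpha=alpha)
    for P,col in polys:
        p=(proj(n,P)-[x0,y0]+.5)*k-.5
        cv2.polylines(o,[np.round(p*16).astype(int)],True,col,1,cv2.LINE_AA,4)
    cv2.imwrite(out,o)
E
cat > ov.py <<'E'
from h import *
import sys
cx,cy,yw,tag=float(sys.argv[1]),float(sys.argv[2]),float(sys.argv[3]),sys.argv[4]
c=(cx,cy)
po=[(fr(c,yw,box2(75,22),65),(0,255,0)),(fr(c,yw,box2(95,60),22),(0,255,255)),(fr(c,yw,box2(95,60),0),(255,255,0)),(fr(c,yw,[(67,-22),(67,22),(75,22),(75,-22)],70),(0,0,255)),(fr(c,yw,[(-67,-22),(-67,22),(-75,22),(-75,-22)],70),(0,0,255))]
draw("top",cv2.imread("pics/top0.png"),(195,260,170,250),7,po,f"pics/ovt{tag}.png",2.5)
draw("side",cv2.imread("pics/side0.png"),(225,305,170,222),8,po,f"pics/ovs{tag}.png",2.5)
E
python3 ov.py 585.5 157 -15 a
```

```text
(no output)
```

View pics/ovta.png

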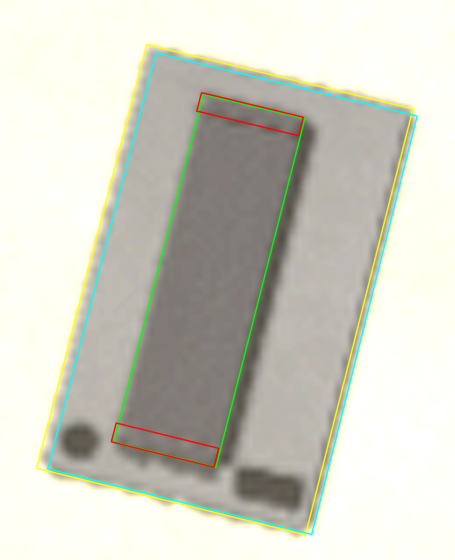

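View pics/ovsa.png

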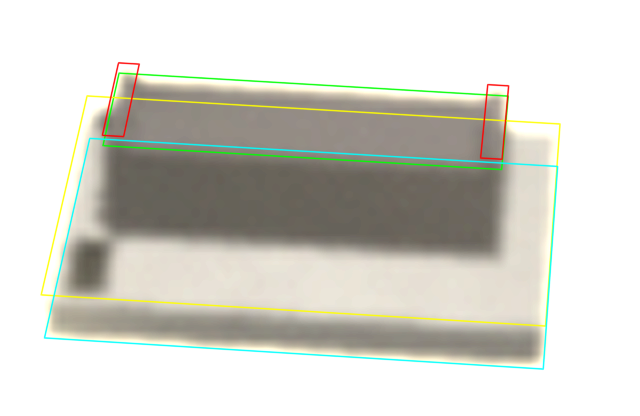

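```bash
cat >> h.py <<'E'
def ortho(n,im,c,yaw,z,hx,hy,step=.5):
    "image of the plane z resampled in a local frame; rows = x descending, cols = y descending"
    xs=np.arange(hx,-hx-1e-6,-step); ys=np.arange(hy,-hy-1e-6,-step)
    g=np.array([(x,y) for x in xs for y in ys])
    p=proj(n,fr(c,yaw,g,z)).astype(np.float32).reshape(len(xs),len(ys),2)
    return cv2.remap(im,p,None,cv2.INTER_CUBIC),xs,ys
def edges(pr,xs,th):
    d=np.gradient(cv2.GaussianBlur(pr.astype(np.float32).reshape(-1,1),(1,5),1.).ravel())
    return [(round(xs[i],1),round(float(d[i]),1)) for i in range(2,len(d)-2) if abs(d[i])>th and abs(d[i])>=abs(d[i-1]) and abs(d[i])>abs(d[i+1])]
E
python3 - <<'E'
from h import *
c=(585.5,157);yw=-15
for n in("top","side"):
    im=cv2.imread(f"pics/{n}0.png")
    for z in (65,22):
        o,xs,ys=ortho(n,im,c,yw,z,110,75); g=cv2.cvtColor(o,cv2.COLOR_BGR2GRAY).astype(float)
        cv2.imwrite(f"pics/or_{n}{z}.png",cv2.convertScaleAbs(o,alpha=2.5))
        for a,b in((-50,-30),(-30,0),(0,30),(30,50)):
            s=(xs>a)&(xs<b); print(n,z,"x",a,b,edges(g[s].mean(0),ys,.8))
        for a,b in((-18,-6),(-6,6),(6,18)):
            s=(ys>a)&(ys<b); print(n,z,"y",a,b,edges(g[:,s].mean(1),xs,.8))
E
```

```text
top 65 x -50 -30 [(np.float64(50.0), -3.7), (np.float64(22.0), -2.4), (np.float64(-23.0), -1.8), (np.float64(-28.0), 4.0), (np.float64(-63.0), -2.5), (np.float64(-67.5), 6.2)]
top 65 x -30 0 [(np.float64(50.0), -3.6), (np.float64(21.5), -2.3), (np.float64(-22.0), -1.6), (np.float64(-28.0), 4.1), (np.float64(-63.0), -2.3), (np.float64(-67.5), 6.1)]
top 65 x 0 30 [(np.float64(50.5), -4.1), (np.float64(22.0), -2.2), (np.float64(-22.0), -1.7), (np.float64(-28.0), 4.3), (np.float64(-62.5), -2.6), (np.float64(-67.0), 5.7)]
top 65 x 30 50 [(np.float64(50.0), -4.0), (np.float64(22.0), -2.0), (np.float64(-22.5), -1.6), (np.float64(-28.0), 4.2), (np.float64(-63.0), -2.4), (np.float64(-67.0), 5.9)]
top 65 y -18 -6 [(np.float64(90.5), -4.9), (np.float64(76.5), -2.3), (np.float64(69.0), -0.9), (np.float64(65.5), 1.3), (np.float64(-81.0), 2.7), (np.float64(-93.5), 4.9)]
top 65 y -6 6 [(np.float64(90.5), -5.3), (np.float64(76.0), -2.4), (np.float64(65.5), 1.1), (np.float64(-79.5), 2.6), (np.float64(-88.5), -0.8), (np.float64(-94.5), 5.4)]
top 65 y 6 18 [(np.float64(90.5), -4.9), (np.float64(76.5), 
[... 2950 characters left out ...]
(np.float64(71.0), -4.6), (np.float64(29.5), -0.9), (np.float64(27.5), -0.8), (np.float64(-19.0), 1.4), (np.float64(-23.5), 2.7), (np.float64(-64.0), -2.0)]
side 22 y -18 -6 [(np.float64(96.5), -5.0), (np.float64(94.0), -4.2), (np.float64(91.0), -1.4), (np.float64(75.5), -3.5), (np.float64(-80.0), 3.0), (np.float64(-94.0), 5.0)]
side 22 y -6 6 [(np.float64(96.0), -5.3), (np.float64(74.5), -3.5), (np.float64(-81.0), 3.2), (np.float64(-88.0), 1.1), (np.float64(-93.5), 5.1)]
side 22 y 6 18 [(np.float64(96.0), -5.4), (np.float64(76.5), -3.0), (np.float64(74.0), -3.2), (np.float64(-81.0), 3.5), (np.float64(-82.0), 3.5), (np.float64(-89.5), 1.7), (np.float64(-93.5), 4.9), (np.float64(-94.5), 4.9)]
```

View pics/or_side65.png

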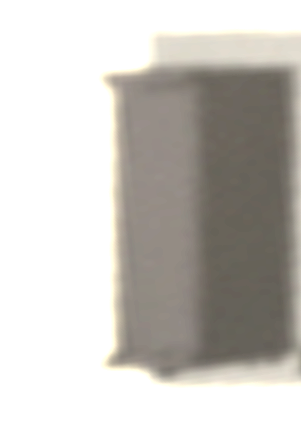

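View pics/or_top65.png

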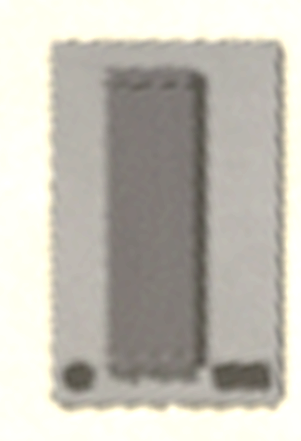

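```bash
python3 - <<'E'
from h import *
c=(607.1,-182.4);yw=-5.83
for n in("top","side"):
    im=cv2.imread(f"pics/{n}0.png")
    for z in (70,75):
        o,xs,ys=ortho(n,im,c,yw,z,110,70); g=cv2.cvtColor(o,cv2.COLOR_BGR2GRAY).astype(float)
        cv2.imwrite(f"pics/od_{n}{z}.png",cv2.convertScaleAbs(o,alpha=2.))
        for a,b in((-25,-8),(8,25)):
            s=(ys>a)&(ys<b); print(n,z,"y",a,b,[tuple(map(float,e)) for e in edges(g[:,s].mean(1),xs,1.2) if abs(e[0])>55])
        for a,b in((-50,-10),(10,50)):
            s=(xs>a)&(xs<b); print(n,z,"x",a,b,[tuple(map(float,e)) for e in edges(g[s].mean(0),ys,1.2)if abs(e[0])>27])
E
```

```text
top 70 y -25 -8 [(71.0, -9.3), (61.0, 8.8), (56.0, -1.9), (-59.5, -9.4), (-76.5, 2.3), (-88.0, 5.1)]
top 70 y 8 25 [(71.0, -8.8), (61.0, 8.9), (56.5, -1.8), (-59.5, -10.0), (-63.5, 1.3), (-76.0, 2.1), (-87.5, 5.1)]
top 70 x -50 -10 [(65.0, -4.6), (54.0, -2.8), (48.0, 9.1), (33.5, -6.8), (29.0, 5.0), (-29.0, -7.4), (-33.0, 7.2), (-47.0, -1.5)]
top 70 x 10 50 [(64.5, -5.0), (53.5, -2.8), (48.0, 9.3), (33.0, -6.5), (29.0, 4.5), (-29.0, -8.1), (-33.0, 8.0), (-47.0, -1.5)]
top 75 y -25 -8 [(70.0, -9.3), (60.0, 8.9), (-60.0, -9.7), (-76.5, 2.3), (-88.5, 5.1)]
top 75 y 8 25 [(70.0, -8.8), (60.0, 9.0), (55.5, -1.8), (-60.0, -10.2), (-64.0, 1.3), (-76.5, 2.1), (-87.5, 5.1)]
top 75 x -50 -10 [(65.5, -4.6), (54.0, -2.8), (48.5, 9.1), (34.0, -6.9), (29.5, 5.0), (-28.5, -7.4), (-32.5, 7.2), (-46.0, -1.5)]
top 75 x 10 50 [(65.0, -5.0), (54.0, -2.8), (48.0, 9.3), (33.5, -6.5), (29.5, 4.5), (-28.5, -8.3), (-32.5, 8.2), (-46.5, -1.5)]
side 70 y -25 -8 [(69.5, -10.3), (61.0, 10.6), (-60.5, -10.0), (-75.5, 3.4), (-77.0, 3.2), (-87.0, 7.9)]
side 70 y 8 25 [(69.5, -10.2), (61.0, 10.3), (-60.5, -9.2), (-76.0, 10.1)]
side 70 x -50 -10 [(35.5, -2.2), (28.0, -2.3), (-30.5, 4.4), (-45.5, -4.8), (-64.5, -3.7)]
side 70 x 10 50 [(35.0, -1.8), (28.5, -2.9), (-31.0, 5.1), (-45.5, -4.8), (-64.5, -3.6)]
side 75 y -25 -8 [(68.5, -10.6), (60.0, 10.6), (-60.5, -10.3), (-75.5, 3.4), (-77.5, 3.3), (-87.0, 7.6)]
side 75 y 8 25 [(68.5, -10.1), (60.0, 10.1), (-60.5, -9.4), (-76.0, 10.2)]
side 75 x -50 -10 [(31.0, -2.2), (-29.5, -3.4), (-34.5, 4.5), (-49.5, -4.8), (-68.0, -3.8)]
side 75 x 10 50 [(30.5, -1.8), (-30.0, -3.5), (-35.0, 5.1), (-49.5, -4.9), (-68.5, -3.6)]
```

View pics/od_top70.png

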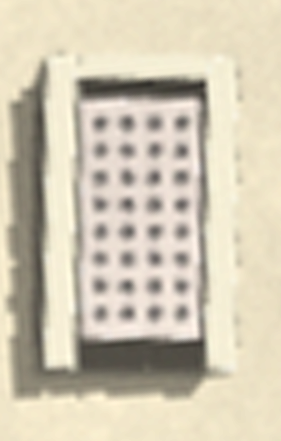

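View pics/od_side70.png

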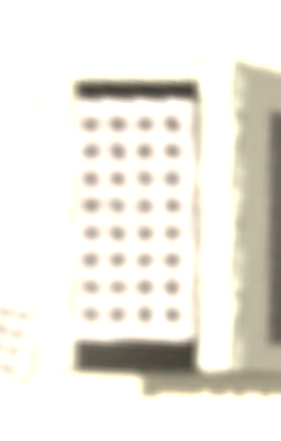

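```bash
cat >> h.py <<'E'
from scipy.spatial.transform import Rotation as Ro
def go(tgt,yaw,show=True):
    "row values to bring TCP to tgt (mm) with tool y down and tool z along yaw (deg, or +180)"
    o=robot.get_obs(); R=Ro.from_quat(o['tool_rot']); p=np.array(o['position'])*1000
    for yy in (yaw,yaw+180):
        a=np.radians(yy); z=np.array([np.cos(a),np.sin(a),0]); y=np.array([0,0,-1.]); x=np.cross(y,z)
        rv=(R.inv()*Ro.from_matrix(np.c_[x,y,z])).as_rotvec()
        if np.linalg.norm(rv)<=np.pi/2+.01: break
    d=R.inv().apply(np.array(tgt)-p)
    print("t",o['time'],"pos",p.round(1),"q6",round(o['q'][5],2),"F",np.round(o['ft_force'],1),"w",round(o['grip_width']*1000,1))
    print("d",np.round(d/500,4),"rot",np.round(rv/np.pi,4), "wdelta",np.round(np.array(tgt)-p,1),"rotdeg",np.degrees(np.linalg.norm(rv)).round(1))
def loc(c,yaw,x,y,z): return list(fr(c,yaw,[(x,y)],z)[0]*1000)
E
python3 - <<'E'
from h import *
go(loc((607.1,-182.4),-5.83,5,0,115),84.17)
print(Ro.from_quat(robot.get_obs()['tool_rot']).as_matrix().round(3),robot.get_obs()['q'])
E
```

```text
t 0.1 pos [ 192.9 -593.8  235.7] q6 -0.18 F [-0.   0.   0.3] w 87.0
d [-1.051   0.2427 -0.5224] rot [0.0006 0.1323 0.    ] wdelta [ 419.2  410.9 -120.7] rotdeg 23.8
[[-0.951 -0.     0.309]
 [-0.309  0.002 -0.951]
 [-0.    -1.    -0.002]] [-1.43547545e+00  5.28375476e-01  1.43379210e+00  1.54949698e-05
  1.18143110e+00 -1.78484646e-01]
```

```bash
python3 -m crank '[[-0.6,0.05,-0.3,0,0.066,0,-0.42],[-0.6,0.05,-0.3,0,0.066,0,-0.42],[-0.6,0.05,-0.3,0,0.066,0,-0.42],[-0.6,0.05,-0.3,0,0.066,0,-0.42],[-0.6,0.05,-0.3,0,0.066,0,-0.42],[-0.6,0.05,-0.3,0,0.066,0,-0.42],[-0.6,0.05,-0.3,0,0.066,0,-0.42],[-0.6,0.05,-0.3,0,0.066,0,-0.42]]' 10
python3 - <<'E'
from h import *
go(loc((607.1,-182.4),-5.83,5,0,115),84.17)
E
```

```text
time: 1.1
position: [0.4315, -0.3597, 0.2114]
tool_rot: [0.038, -0.706, 0.706, -0.037]
ft_force: [0.1, -0.1, 1.0]
grip_width: 0.0259
t 1.1 pos [ 431.5 -359.7  211.4] q6 0.57 F [ 0.1 -0.1  1. ] w 25.9
d [-0.3966  0.1925 -0.3133] rot [-0.0001  0.0662  0.0002] wdelta [180.5 176.8 -96.4] rotdeg 11.9
```

```bash
python3 -m crank '[[-0.3966,0.1,-0.3133,0,0.0662,0,-0.42],[-0.3966,0.1,-0.3133,0,0.0662,0,-0.42],[-0.3966,0.1,-0.3133,0,0.0662,0,-0.42],[-0.3966,0.1,-0.3133,0,0.0662,0,-0.42],[-0.3966,0.1925,-0.3133,0,0.0662,0,-0.42],[-0.3966,0.1925,-0.3133,0,0.0662,0,-0.42],[-0.3966,0.1925,-0.3133,0,0.0662,0,-0.42],[-0.3966,0.1925,-0.3133,0,0.0662,0,-0.42]]'
python3 - <<'E'
from h import *
go(loc((607.1,-182.4),-5.83,5,0,115),84.17)
for n in("top","side"): cv2.imwrite(f"pics/{n}1.png",vision.camera(n))
draw("side",cv2.imread("pics/side1.png"),(230,340,215,325),5,[],"pics/s1b.png",1.5)
E
```

```text
time: 2.1
position: [0.613, -0.1845, 0.1175]
tool_rot: [-0.038, -0.706, 0.707, 0.036]
ft_force: [-0.1, -0.9, 0.7]
grip_width: 0.0256
t 2.1 pos [ 613.  -184.5  117.5] q6 1.21 F [-0.1 -0.9  0.7] w 25.6
d [ 0.0021  0.0049 -0.003 ] rot [-0.0005 -0.0007 -0.001 ] wdelta [-0.9  1.6 -2.5] rotdeg 0.2
```

View pics/s1b.png

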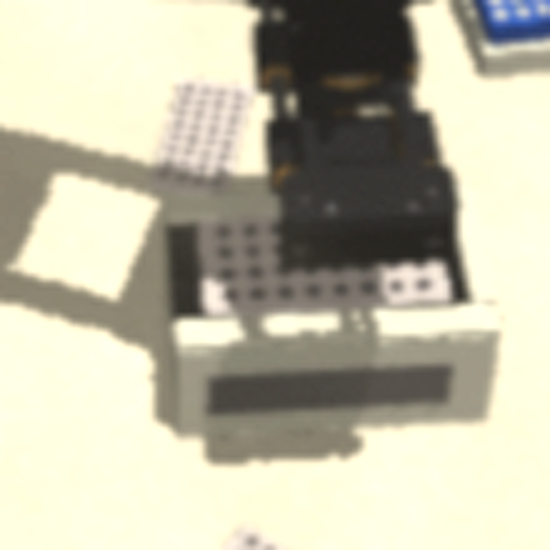

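```bash
python3 -m crank '[[0,0.02,0,0,0,0,-0.42],[0,0.034,0,0,0,0,-0.42],[0,0.034,0,0,0,0,-0.42],[0,0.034,0,0,0,0,-0.42]]'
python3 - <<'E'
from h import *
go(loc((607.1,-182.4),-5.83,5,0,90),84.17)
E
```

```text
time: 2.7
position: [0.6125, -0.1822, 0.098]
tool_rot: [0.036, 0.706, -0.706, -0.036]
ft_force: [0.2, 0.0, 0.8]
grip_width: 0.0253
t 2.7 pos [ 612.5 -182.2   98. ] q6 1.21 F [0.2 0.  0.8] w 25.3
d [0.0008 0.0161 0.0014] rot [0.     0.0001 0.0001] wdelta [-0.5 -0.7 -8. ] rotdeg 0.0
```

```bash
python3 -m crank '[[0,0.006,0,0,0,0,-0.42],[0,0.011,0,0,0,0,-0.42],[0,0.013,0,0,0,0,-0.42],[0,0.013,0,0,0,0,-0.42]]'; python3 -m crank '[[0,0.001,0,0,0,0,-0.42],[0,0.001,0,0,0,0,-0.42]]'
```

```text
time: 3.2
position: [0.6125, -0.1823, 0.0917]
tool_rot: [0.036, 0.706, -0.706, -0.036]
ft_force: [-0.3, 0.5, -0.5]
grip_width: 0.0249
time: 3.45
position: [0.6125, -0.1824, 0.0913]
tool_rot: [-0.036, -0.706, 0.706, 0.036]
ft_force: [0.2, 0.0, 0.2]
grip_width: 0.0249
```

```bash
python3 -m crank '[[0,0.001,0,0,0,0,-0.42],[0,0.001,0,0,0,0,-0.42]]'
```

```text
time: 3.7
position: [0.6125, -0.1823, 0.0908]
tool_rot: [-0.036, -0.706, 0.706, 0.036]
ft_force: [0.1, 0.2, 1.2]
grip_width: 0.0253
```

```bash
python3 -m crank '[[0,0.001,0,0,0,0,-0.42],[0,0.001,0,0,0,0,-0.42]]';
```

```text
time: 3.95
position: [0.6126, -0.1824, 0.0905]
tool_rot: [-0.036, -0.706, 0.706, 0.036]
ft_force: [-0.6, -0.6, 0.8]
grip_width: 0.0247
```

```bash
python3 -m crank '[[0,0.001,0,0,0,0,-0.42],[0,0.001,0,0,0,0,-0.42]]'
```

```text
time: 4.2
position: [0.6126, -0.1824, 0.0905]
tool_rot: [-0.036, -0.706, 0.706, 0.036]
ft_force: [-0.7, 1.0, 6.0]
grip_width: 0.0249
```

```bash
python3 -m crank '[[0,0.0008,0,0,0,0,-0.42],[0,0.0008,0,0,0,0,-0.42]]'; python3 -c "
from h import *
R=Ro.from_quat(robot.get_obs()['tool_rot'])
a=np.radians(-5.83);print(R.inv().apply([-np.cos(a),-np.sin(a),0]).round(4))"
```

```text
time: 4.45
position: [0.6126, -0.1824, 0.0904]
tool_rot: [-0.036, -0.706, 0.706, 0.036]
ft_force: [-1.8, 0.8, 6.7]
grip_width: 0.0251
[ 1.e+00 -4.e-04 -3.e-04]
```

```bash
python3 -m crank '[[0,0.001,0,0,0,0,-0.42],[0,0.001,0,0,0,0,-0.42]]'; python3 -m crank '[[0.004,0,0,0,0,0,-0.42],[0.008,0,0,0,0,0,-0.42],[0.012,0,0,0,0,0,-0.42],[0.016,0,0,0,0,0,-0.42],[0.02,0,0,0,0,0,-0.42]]'
```

```text
time: 4.7
position: [0.6126, -0.1823, 0.0905]
tool_rot: [-0.036, -0.706, 0.706, 0.036]
ft_force: [-1.8, 0.4, 9.3]
grip_width: 0.0254
time: 5.32
position: [0.6052, -0.1824, 0.0905]
tool_rot: [-0.038, -0.705, 0.707, 0.034]
ft_force: [1.6, -0.4, 5.5]
grip_width: 0.0254
```

```bash
python3 -m crank '[[0,0.0008,0,0,0,0,-0.42],[0,0.0008,0,0,0,0,-0.42]]'; python3 -m crank '[[0.004,0.0002,0,0,0,0,-0.42],[0.008,0.0003,0,0,0,0,-0.42],[0.012,0.0004,0,0,0,0,-0.42],[0.016,0.0005,0,0,0,0,-0.42],[0.02,0.0006,0,0,0,0,-0.42]]'
python3 - <<'E'
from h import *
cv2.imwrite("pics/side2.png",vision.camera("side"))
draw("side",cv2.imread("pics/side2.png"),(230,340,215,325),5,[],"pics/s2b.png",1.5)
E
```

```text
time: 5.58
position: [0.6049, -0.1823, 0.0904]
tool_rot: [-0.038, -0.705, 0.707, 0.034]
ft_force: [1.0, 0.0, 7.5]
grip_width: 0.0251
time: 6.2
position: [0.5962, -0.1817, 0.0905]
tool_rot: [-0.039, -0.705, 0.707, 0.033]
ft_force: [2.8, -0.0, 7.5]
grip_width: 0.0256
```

View pics/s2b.png

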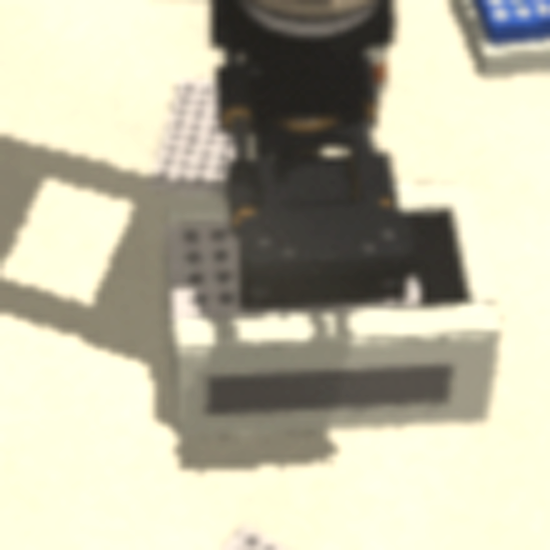

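```bash
python3 -m crank '[[0,0.0006,0,0,0,0,-0.42],[0.004,0.0006,0,0,0,0,-0.42],[0.008,0.0008,0,0,0,0,-0.42],[0.012,0.001,0,0,0,0,-0.42],[0.016,0.0012,0,0,0,0,-0.42],[0.02,0.0012,0,0,0,0,-0.42],[0.024,0.0012,0,0,0,0,-0.42]]'; python3 -m crank '[[0.004,0.0002,0,0,0,0,-0.42],[0.008,0.0004,0,0,0,0,-0.42],[0.012,0.0006,0,0,0,0,-0.42],[0.016,0.0008,0,0,0,0,-0.42],[0.02,0.0008,0,0,0,0,-0.42],[0.024,0.001,0,0,0,0,-0.42]]'
python3 - <<'E'
from h import *
cv2.imwrite("pics/side3.png",vision.camera("side"))
draw("side",cv2.imread("pics/side3.png"),(230,340,215,325),5,[],"pics/s3b.png",1.5)
E
```

```text
time: 7.12
position: [0.5852, -0.1808, 0.0905]
tool_rot: [-0.04, -0.705, 0.707, 0.032]
ft_force: [3.5, 0.6, 9.8]
grip_width: 0.0256
time: 7.88
position: [0.5741, -0.1799, 0.0904]
tool_rot: [-0.041, -0.705, 0.708, 0.032]
ft_force: [4.9, 0.7, 11.5]
grip_width: 0.0254
```

View pics/s3b.png

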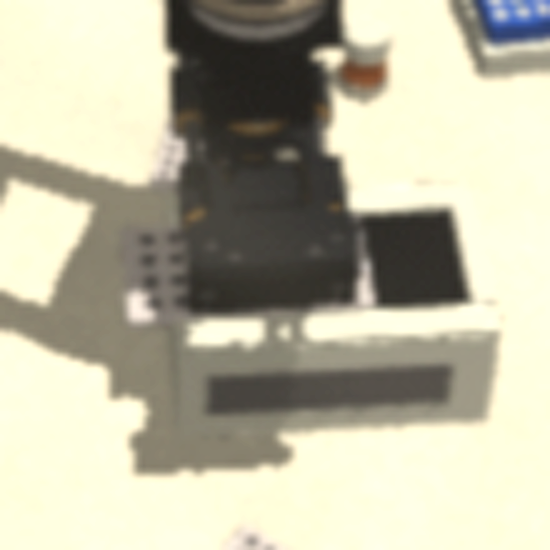

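```bash
python3 -m crank '[[0.004,0,0,0,0,0,-0.42],[0.008,0,0,0,0,0,-0.42],[0.012,0,0,0,0,0,-0.42],[0.016,0,0,0,0,0,-0.42],[0.02,0,0,0,0,0,-0.42],[0.024,0,0,0,0,0,-0.42],[0.028,0,0,0,0,0,-0.42],[0.032,0,0,0,0,0,-0.42],[0.036,0,0,0,0,0,-0.42],[0.036,0,0,0,0,0,-0.42]]'
python3 - <<'E'
from h import *
cv2.imwrite("pics/side4.png",vision.camera("side"))
draw("side",cv2.imread("pics/side4.png"),(220,340,215,325),5,[],"pics/s4b.png",1.5)
E
```

```text
time: 9.18
position: [0.556, -0.1783, 0.0904]
tool_rot: [-0.041, -0.704, 0.708, 0.032]
ft_force: [3.8, 0.3, 13.0]
grip_width: 0.0254
```

View pics/s4b.png

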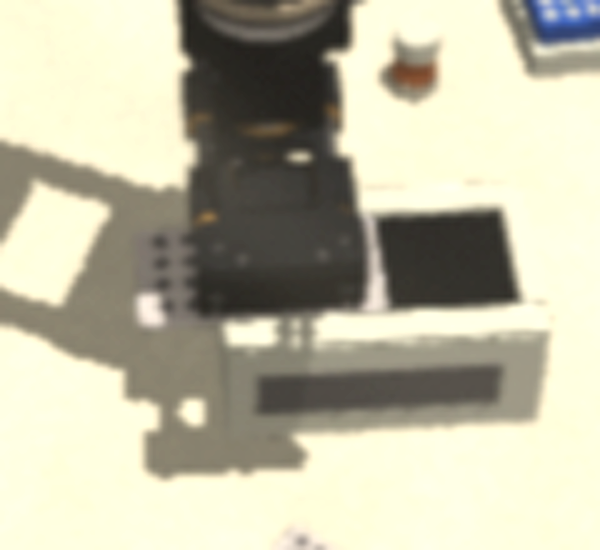

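```bash
python3 -m crank '[[0,-0.004,0,0,0,0,-0.42],[0,-0.02,0,0,0,0,-0.42],[0,-0.1,0,0,0,0,-0.42],[0,-0.2,0,0,0,0,-0.42],[0.1,-0.26,0,0,0,0,-0.42],[0.14,-0.26,0,0,0,0,1],[0.14,-0.26,0,0,0,0,1]]'
python3 - <<'E'
from h import *
for n in("top","side"): cv2.imwrite(f"pics/{n}5.png",vision.camera(n))
draw("side",cv2.imread("pics/side5.png"),(230,350,215,325),5,[],"pics/s5b.png",1.5)
draw("top",cv2.imread("pics/top5.png"),(300,380,160,260),5,[],"pics/t5b.png",1.5)
E
```

```text
time: 10.1
position: [0.4794, -0.1682, 0.2172]
tool_rot: [0.036, 0.707, -0.706, -0.037]
ft_force: [0.5, -0.2, -0.5]
grip_width: 0.0381
```

View pics/s5b.png

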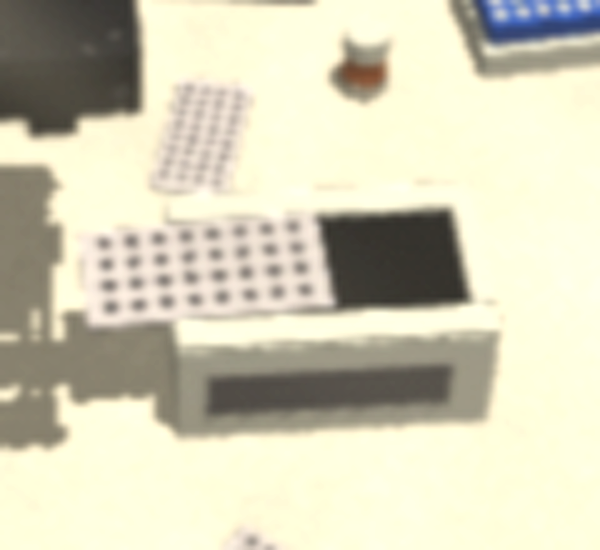

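View pics/t5b.png

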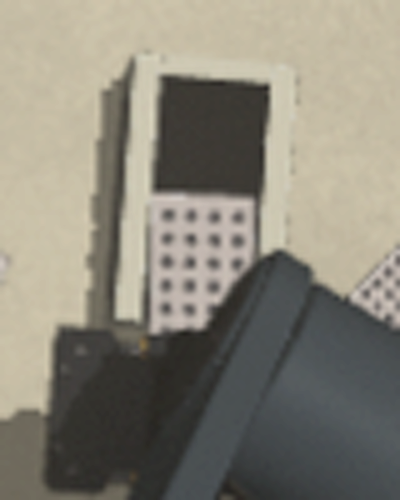

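```bash
python3 - <<'E'
from h import *
im=cv2.imread("pics/side5.png"); P=plate("side",im,(244,301,254,282)); print(P)
m=P[1]; a=np.radians(-5.83); e=np.array([607.1,-182.4])+76*np.array([-np.cos(a),-np.sin(a)])
d=(m-e)@np.array([np.cos(a),np.sin(a)]); print("edge",e,"overhang",60-d)
E
```

```text
(33, array([ 550.28360663, -177.39400143]), (43.79853057861328, 109.12602233886719), np.float64(-0.15990712396900286))
edge [ 531.49309788 -174.68013268] overhang 41.031014960065455
```

```bash
python3 - <<'E'
from h import *
im=cv2.imread("pics/side5.png")
for b in((246,297,258,281),(245,298,256,281),(246,299,257,280)):
    c,_,_=wells(im,b); P=plate("side",im,b); print(P)
print(c.round(1).tolist())
E
```

```text
(32, array([ 548.3785446 , -177.98102865]), (40.81612014770508, 94.62843322753906), np.float64(-3.149469363078534))
(33, array([ 550.28906776, -177.37644631]), (43.897666931152344, 109.11476135253906), np.float64(-0.13891544487543983))
(33, array([ 550.29715991, -177.38338699]), (43.69111633300781, 109.3436508178711), np.float64(-0.15772457776177964))
[[293.7, 258.4], [288.1, 259.8], [282.8, 260.3], [277.5, 260.7], [272.0, 261.3], [266.7, 261.7], [261.3, 262.3], [255.8, 262.8], [250.4, 263.2], [288.9, 264.0], [283.5, 264.4], [278.0, 264.9], [272.7, 265.4], [267.3, 265.9], [261.7, 266.4], [256.3, 266.9], [250.8, 267.4], [289.7, 268.0], [284.3, 268.6], [278.7, 269.0], [273.4, 269.6], [267.7, 270.0], [262.4, 270.6], [256.8, 271.1], [251.4, 271.7], [290.5, 272.5], [285.1, 272.9], [279.6, 273.5], [274.0, 273.9], [262.9, 274.8], [268.6, 274.5], [257.3, 275.5], [251.7, 275.9]]
```

```bash
python3 - <<'E'
from h import *
go(loc((548.7,-177.5),-3.15,-38,0,120),86.85)
E
```

```text
t 10.2 pos [ 481.6 -169.1  216.9] q6 1.12 F [ 0.3 -0.3 -0.6] w 45.5
d [-0.0592  0.1938  0.0066] rot [ 0.     -0.0149 -0.0001] wdelta [ 29.1  -6.3 -96.9] rotdeg 2.7
```

```bash
python3 -m crank '[[-0.058,0.05,0.0066,0,-0.0149,0,1],[-0.058,0.1,0.0066,0,-0.0149,0,1],[-0.058,0.17,0.0066,0,-0.0149,0,1],[-0.058,0.19,0.0066,0,-0.0149,0,1],[-0.058,0.19,0.0066,0,-0.0149,0,1],[-0.058,0.19,0.0066,0,-0.0149,0,1]]' 45
python3 - <<'E'
from h import *
go(loc((548.7,-177.5),-3.15,-38,0,68),86.85)
cv2.imwrite("pics/side6.png",vision.camera("side"))
draw("side",cv2.imread("pics/side6.png"),(220,340,205,315),5,[],"pics/s6b.png",1.5)
E
```

```text
time: 10.95
position: [0.5107, -0.1757, 0.123]
tool_rot: [-0.02, -0.706, 0.707, 0.019]
ft_force: [0.2, 0.7, 0.0]
grip_width: 0.0869
t 10.95 pos [ 510.7 -175.7  123. ] q6 1.09 F [0.2 0.7 0. ] w 86.9
d [ 0.0002  0.11   -0.0006] rot [-0.0003  0.0001 -0.0006] wdelta [  0.    0.3 -55. ] rotdeg 0.1
```

View pics/s6b.png

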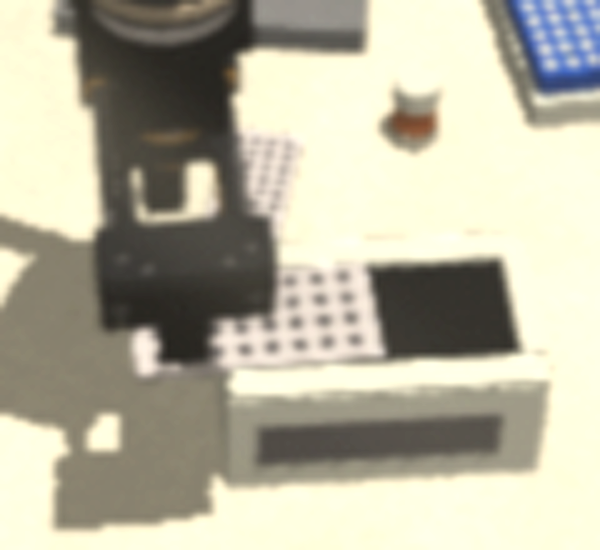

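```bash
python3 -m crank '[[0,0.03,0,0,0,0,1],[0,0.06,0,0,0,0,1],[0,0.09,0,0,0,0,1],[0,0.106,0,0,0,0,1],[0,0.106,0,0,0,0,1],[0,0.106,0,0,0,0,1]]' 45
python3 - <<'E'
from h import *
go(loc((548.7,-177.5),-3.15,-38,0,68),86.85)
E
```

```text
time: 11.75
position: [0.51, -0.1753, 0.0692]
tool_rot: [-0.02, -0.707, 0.707, 0.019]
ft_force: [0.5, 0.2, -0.7]
grip_width: 0.0871
t 11.75 pos [ 510.  -175.3   69.2] q6 1.09 F [ 0.5  0.2 -0.7] w 87.1
d [-0.0016  0.0024  0.0001] rot [-0.0001  0.0001 -0.0001] wdelta [ 0.8 -0.1 -1.2] rotdeg 0.0
```

```bash
python3 -m crank '[[0,0.002,0,0,0,0,0.5],[0,0.002,0,0,0,0,0.5],[0,0.002,0,0,0,0,0.5],[0,0.002,0,0,0,0,0.3],[0,0.002,0,0,0,0,-1],[0,0.002,0,0,0,0,-1],[0,0.002,0,0,0,0,-1]]' 8; python3 -m crank '[[0,0,0,0,0,0,-1],[0,0,0,0,0,0,-1],[0,0,0,0,0,0,-1]]' 45
```

```text
time: 12.62
position: [0.5098, -0.1752, 0.0682]
tool_rot: [-0.019, -0.707, 0.707, 0.019]
ft_force: [-0.6, -0.0, 0.7]
grip_width: 0.0599
time: 13.0
position: [0.5097, -0.1752, 0.0682]
tool_rot: [-0.019, -0.707, 0.707, 0.019]
ft_force: [-0.4, 0.6, 1.1]
grip_width: 0.0589
```

Gripped at about 59 to 60 mm. Lift slowly.

```bash
python3 -m crank '[[0,-0.004,0,0,0,0,-1],[0,-0.01,0,0,0,0,-1],[0,-0.02,0,0,0,0,-1],[0,-0.05,0,0,0,0,-1],[0,-0.1,0,0,0,0,-1],[0,-0.16,0,0,0,0,-1],[0,-0.2,0,0,0,0,-1],[0,-0.2,0,0,0,0,-1],[0,-0.2,0,0,0,0,-1]]' 45
python3 - <<'E'
from h import *
cv2.imwrite("pics/side7.png",vision.camera("side"))
draw("side",cv2.imread("pics/side7.png"),(220,340,175,295),5,[],"pics/s7b.png",1.5)
print(robot.get_obs()['q'])
E
```

```text
time: 14.12
position: [0.5093, -0.1749, 0.168]
tool_rot: [0.019, 0.707, -0.707, -0.02]
ft_force: [1.0, 0.3, -1.6]
grip_width: 0.0591
[-5.38445047e-01  5.07868212e-01  1.71773922e+00 -1.04057247e-05
  9.17709434e-01  1.08702858e+00]
```

View pics/s7b.png

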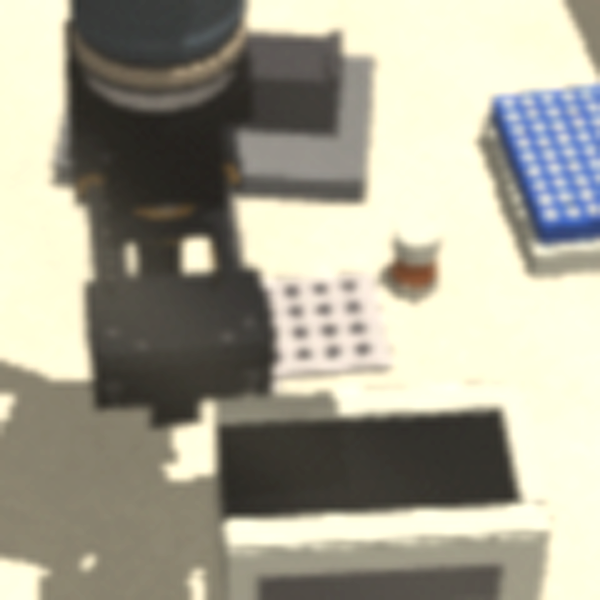

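```bash
python3 - <<'E'
from h import *
go(loc((585.5,155.8),-15,-39,0,150),75)
E
```

```text
t 14.175 pos [ 509.  -174.8  167.5] q6 1.09 F [-0.2  0.7 -1.5] w 59.2
d [-0.0403  0.0354 -0.6845] rot [0.0002 0.0659 0.0005] wdelta [ 38.8 340.7 -17.5] rotdeg 11.9
```

```bash
python3 -m crank '[[0,0,-0.04,0,0,0,-1],[-0.004,0,-0.1,0,0.007,0,-1],[-0.01,0,-0.18,0,0.018,0,-1],[-0.016,0,-0.27,0,0.026,0,-1],[-0.021,0,-0.36,0,0.035,0,-1],[-0.026,0,-0.45,0,0.044,0,-1],[-0.032,0,-0.54,0,0.053,0,-1],[-0.037,0,-0.62,0,0.06,0,-1],[-0.0403,0,-0.67,0,0.0659,0,-1],[-0.0403,0,-0.6845,0,0.0659,0,-1]]' 45
python3 -m crank '[[0,0.01,0,0,0,0,-1],[0,0.02,0,0,0,0,-1],[0,0.03,0,0,0,0,-1],[0,0.03,0,0,0,0,-1]]'
python3 - <<'E'
from h import *
go(loc((585.5,155.8),-15,-39,0,150),75)
for n in("top","side"): cv2.imwrite(f"pics/{n}8.png",vision.camera(n))
draw("side",cv2.imread("pics/side8.png"),(210,320,130,240),5,[],"pics/s8b.png",1.5)
draw("top",cv2.imread("pics/top8.png"),(180,280,160,260),5,[],"pics/t8b.png",2)
E
```

```text
time: 15.42
position: [0.5472, 0.1679, 0.1672]
tool_rot: [-0.09, -0.701, 0.701, 0.092]
ft_force: [0.0, -0.3, -0.9]
grip_width: 0.0591
time: 15.92
position: [0.5482, 0.1646, 0.1524]
tool_rot: [-0.092, -0.701, 0.701, 0.093]
ft_force: [0.2, 0.5, -0.8]
grip_width: 0.059
t 15.925 pos [548.2 164.6 152.4] q6 1.93 F [ 0.2  0.5 -0.8] w 59.0
d [ 0.0013  0.0049 -0.0023] rot [-0.0002 -0.0004  0.0005] wdelta [-0.3  1.3 -2.4] rotdeg 0.1
```

View pics/s8b.png

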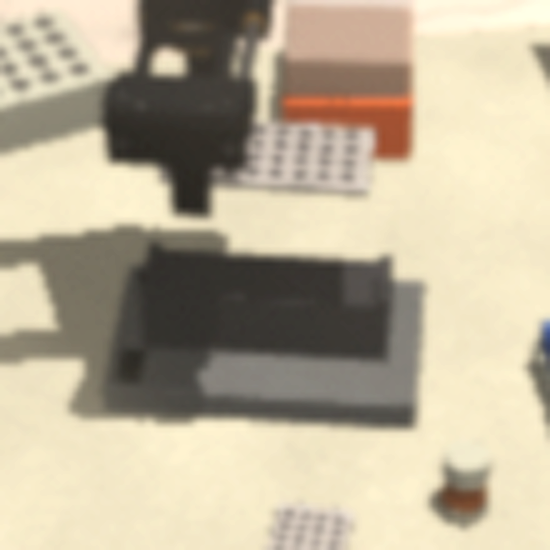

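View pics/t8b.png

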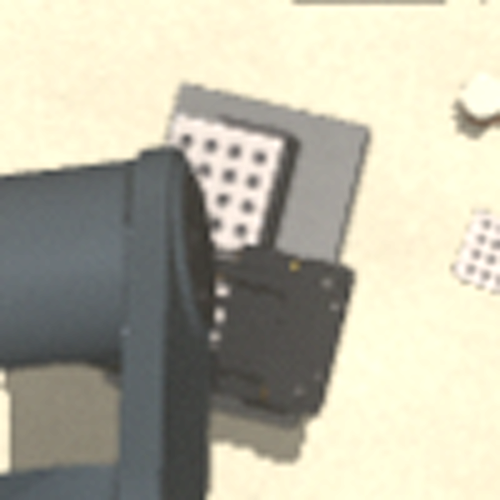

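```bash
python3 - <<'E'
from h import *
t=cv2.imread("pics/top8.png");s=cv2.imread("pics/side8.png")
a,_,_=wells(t,(212,238,182,212)); b,_,_=wells(s,(256,286,153,170))
print(a.round(1).tolist());print(b.round(1).tolist())
E
```

```text
[[216.9, 187.6], [221.7, 188.7], [226.5, 189.8], [231.5, 191.0], [220.6, 193.5], [225.4, 194.7], [230.1, 195.8], [224.1, 199.5], [229.1, 200.9], [223.0, 204.3], [227.7, 205.7]]
[[256.6, 165.9]]
```

```bash
python3 - <<'E'
from h import *
s=cv2.imread("pics/side8.png")
for bx in((259,284,154.,168),(258,285,155,168),(260,284,156,168)):
    bx=tuple(map(int,bx)); b,_,m=wells(s,bx); print(len(b),b.round(1).tolist())
draw("side",s,(250,292,148,176),16,[],"pics/s8c.png",1.8)
E
```

```text
2 [[275.2, 156.6], [279.8, 157.0]]
0 []
2 [[275.2, 156.4], [279.8, 156.5]]
```

View pics/s8c.png

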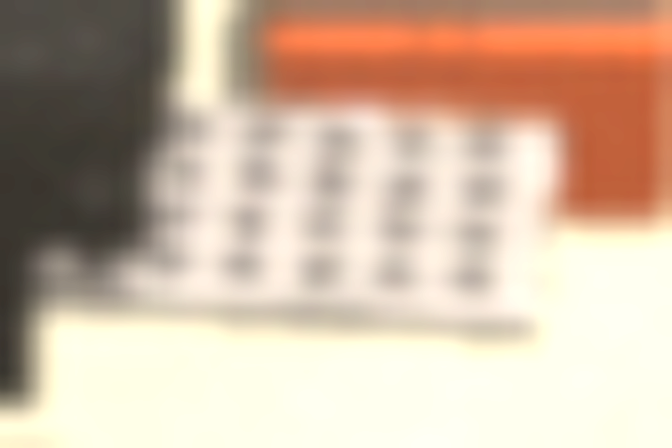

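```bash
cat >> h.py <<'E'
def tri(a,b):
    o1,v1=ray("top",[a]);o2,v2=ray("side",[b]); v1=v1[0]/np.linalg.norm(v1);v2=v2[0]/np.linalg.norm(v2)
    k=np.linalg.lstsq(np.c_[v1,-v2],o2-o1,rcond=None)[0]; p,q=o1+k[0]*v1,o2+k[1]*v2
    return (p+q)/2*1000,np.linalg.norm(p-q)*1000
E
python3 - <<'E'
from h import *
print(tri((224.15,189.28),(279.45,160.6)),tri((221.7,199.1),(269.97,160.25)))
# expected with TCP
print("exp far",loc((548.2,164.6),-15,39+47.4,0,152.4+7.8),"exp3",loc((548.2,164.6),-15,39+20.3,0,160.2))
E
```

```text
(array([631.86150072, 142.30590921, 159.2212282 ]), np.float64(0.18707773735904737)) (array([605.45729191, 149.23633974, 158.67092622]), np.float64(0.345809197041634))
exp far [np.float64(631.6559913913756), np.float64(142.23803450314222), np.float64(160.20000000000002)] exp3 [np.float64(605.4794014989418), np.float64(149.2520306254205), np.float64(160.2)]
```

```bash
python3 -m crank '[[0,0.03,0,0,0,0,-1],[0,0.06,0,0,0,0,-1],[0,0.09,0,0,0,0,-1],[0,0.12,0,0,0,0,-1],[0,0.14,0,0,0,0,-1],[0,0.14,0,0,0,0,-1],[0,0.14,0,0,0,0,-1]]'
python3 - <<'E'
from h import *
go(loc((585.5,155.8),-15,-39,0,63.2),75)
for n in("top","side"): cv2.imwrite(f"pics/{n}9.png",vision.camera(n))
draw("side",cv2.imread("pics/side9.png"),(210,320,130,240),5,[],"pics/s9b.png",1.5)
draw("top",cv2.imread("pics/top9.png"),(180,280,160,260),5,[],"pics/t9b.png",2)
E
```

```text
time: 16.9
position: [0.5489, 0.1655, 0.0833]
tool_rot: [0.093, 0.701, -0.701, -0.092]
ft_force: [0.3, 0.1, -1.5]
grip_width: 0.0592
t 16.9 pos [548.9 165.5  83.3] q6 1.93 F [ 0.3  0.1 -1.5] w 59.2
d [ 0.0024  0.0403 -0.0002] rot [ 0.0001  0.     -0.0002] wdelta [ -1.1   0.4 -20.1] rotdeg 0.0
```

View pics/s9b.png

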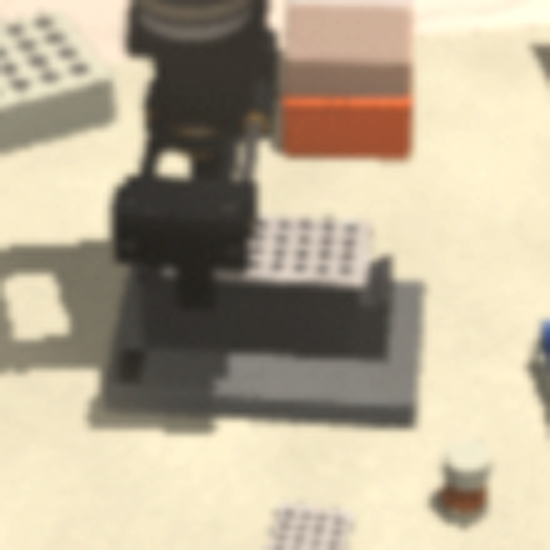

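View pics/t9b.png

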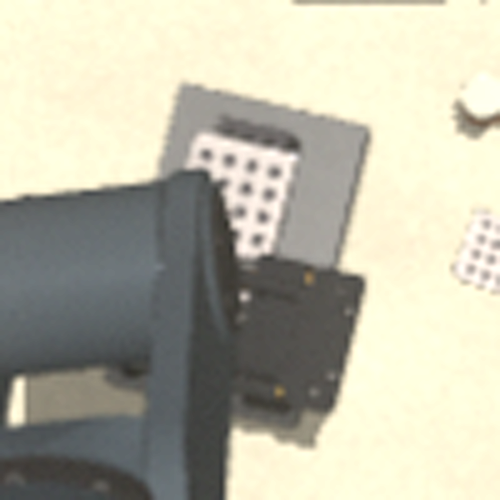

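```bash
python3 -m crank '[[0.0022,0.01,0,0,0,0,-1],[0.0022,0.02,0,0,0,0,-1],[0.0022,0.028,0,0,0,0,-1],[0.0022,0.032,0,0,0,0,-1],[0.0022,0.032,0,0,0,0,-1],[0.0022,0.032,0,0,0,0,-1]]'
python3 -m crank '[[0,0.002,0,0,0,0,-1],[0,0.004,0,0,0,0,-1],[0,0.004,0,0,0,0,-1]]'
```

```text
time: 17.75
position: [0.5476, 0.1657, 0.0672]
tool_rot: [0.092, 0.701, -0.701, -0.092]
ft_force: [-0.4, -0.1, -1.3]
grip_width: 0.0595
time: 18.12
position: [0.5474, 0.1657, 0.065]
tool_rot: [-0.092, -0.701, 0.701, 0.092]
ft_force: [0.1, -0.0, -0.8]
grip_width: 0.0592
```

```bash
python3 -m crank '[[0,0.001,0,0,0,0,-1],[0,0.002,0,0,0,0,-1],[0,0.002,0,0,0,0,-1]]'
python3 -m crank '[[0,0.001,0,0,0,0,-1],[0,0.001,0,0,0,0,-1],[0,0.001,0,0,0,0,-1]]'
```

```text
time: 18.5
position: [0.5475, 0.1657, 0.0641]
tool_rot: [0.092, 0.701, -0.701, -0.092]
ft_force: [0.3, -0.2, -0.9]
grip_width: 0.059
time: 18.88
position: [0.5475, 0.1657, 0.0636]
tool_rot: [-0.092, -0.701, 0.701, 0.092]
ft_force: [-0.5, 1.3, -1.2]
grip_width: 0.0591
```

```bash
python3 -m crank '[[0,0.001,0,0,0,0,-1],[0,0.001,0,0,0,0,-1],[0,0.001,0,0,0,0,-1]]'
```

```text
time: 19.25
position: [0.5476, 0.1658, 0.0632]
tool_rot: [0.092, 0.701, -0.701, -0.092]
ft_force: [-0.8, -0.3, 0.3]
grip_width: 0.0591
```

```bash
python3 -m crank '[[0,0.001,0,0,0,0,-1],[0,0.001,0,0,0,0,-1],[0,0.001,0,0,0,0,-1]]'
```

```text
time: 19.62
position: [0.5476, 0.1657, 0.0632]
tool_rot: [0.092, 0.701, -0.701, -0.092]
ft_force: [-1.4, 0.2, 5.8]
grip_width: 0.0591
```

```bash
python3 -m crank '[[0,-0.0006,0,0,0,0,-1],[0,-0.0006,0,0,0,0,-1],[0,-0.0006,0,0,0,0,-1]]' 6
python3 -m crank '[[0,0,0,0,0,0,0.42],[0,0,0,0,0,0,0.5],[0,0,0,0,0,0,0.6],[0,0,0,0,0,0,0.8],[0,0,0,0,0,0,1],[0,0,0,0,0,0,1],[0,0,0,0,0,0,1]]'
```

```text
time: 20.0
position: [0.5476, 0.1657, 0.0631]
tool_rot: [0.092, 0.701, -0.701, -0.092]
ft_force: [-1.2, 0.0, 5.0]
grip_width: 0.0598
time: 20.88
position: [0.5475, 0.1657, 0.0629]
tool_rot: [0.092, 0.701, -0.701, -0.092]
ft_force: [-0.6, -0.4, -0.1]
grip_width: 0.0864
```

Now retreat straight up, then back out of the camera's view.

```bash
python3 -m crank '[[0,-0.01,0,0,0,0,1],[0,-0.03,0,0,0,0,1],[0,-0.08,0,0,0,0,1],[0,-0.16,0,0,0,0,1],[0,-0.24,0,0,0,0,1],[0,-0.3,0,0,0,0,1],[0,-0.32,0,0,0,0,1],[0,-0.32,0,0,0,0,1]]'; python3 -m crank '[[0,0,0.1,0,0,0,1],[0,0,0.2,0,0,0,1],[0,0,0.3,0,0,0,1],[0,0,0.4,0,0,0,1],[0,0,0.5,0,0,0,1],[0,0,0.6,0,0,0,1],[0,0,0.66,0,0,0,1],[0,0,0.66,0,0,0,1]]'
python3 - <<'E'
from h import *
for n in("top","side"): cv2.imwrite(f"pics/{n}10.png",vision.camera(n))
draw("side",cv2.imread("pics/side10.png"),(215,315,155,230),7,[],"pics/s10b.png",1.5)
E
```

```text
time: 21.88
position: [0.5475, 0.1657, 0.2234]
tool_rot: [0.093, 0.701, -0.701, -0.092]
ft_force: [-0.2, -0.4, -0.4]
grip_width: 0.0868
time: 22.88
position: [0.461, -0.1545, 0.2214]
tool_rot: [0.093, 0.701, -0.7, -0.095]
ft_force: [-0.2, 0.4, 0.1]
grip_width: 0.0871
```

View pics/s10b.png

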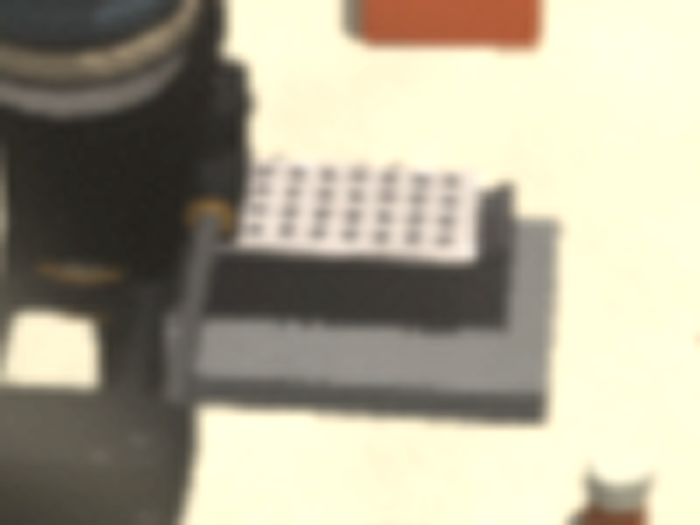

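View pics/top10.png

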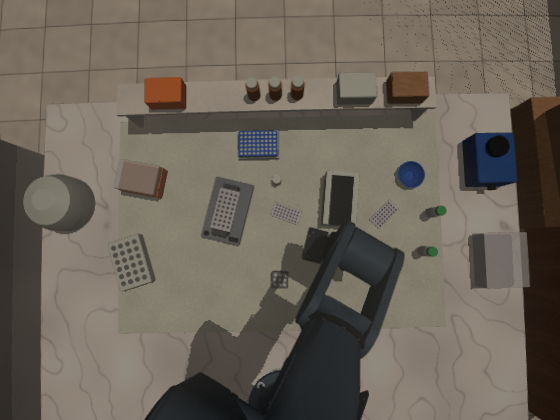

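View pics/side10.png

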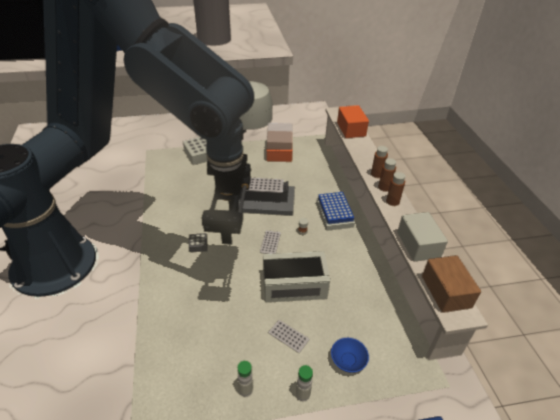

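```bash
python3 - <<'E'
from h import *
im=cv2.imread("pics/top10.png"); P=plate("top",im,(209,242,184,236),.071); print(P)
a=np.radians(-15);R=np.array([[np.cos(a),-np.sin(a)],[np.sin(a),np.cos(a)]])
print("in seat frame rel (585.5,157):",(P[1]-[585.5,157])@R)
draw("top",im,(195,260,170,250),7,[],"pics/t10b.png",2)
E
```

```text
(33, array([587.42371271, 154.44589289]), (43.47140121459961, 115.44506072998047), np.float64(-18.0975676902659))
in seat frame rel (585.5,157): [ 2.51921535 -1.96918454]
```

View pics/t10b.png

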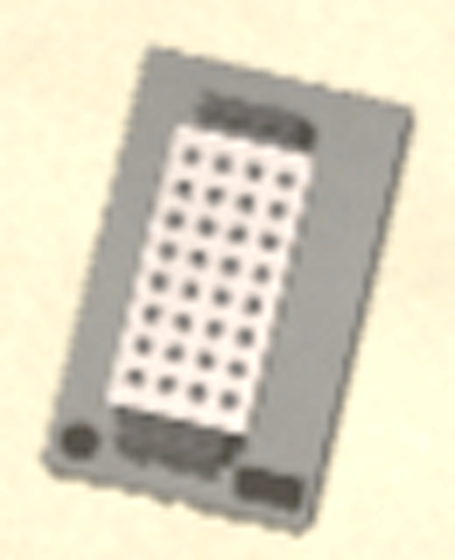

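```bash
python3 - <<'E'
from h import *
im=cv2.imread("pics/top10.png"); c,_,_=wells(im,(209,242,184,236)); 
P=onz("top",c,.071)[:,:2]*1000
d=np.linalg.norm(P-np.median(P,0),axis=1);P=P[d<55]; m=P.mean(0); w=np.linalg.svd(P-m)[2][0]
a=np.radians(-15);R=np.array([[np.cos(a),-np.sin(a)],[np.sin(a),np.cos(a)]])
print(len(P),m,np.degrees(np.arctan(w[1]/w[0])),(m-[585.5,157])@R)
E
```

```text
32 [585.65751297 155.66170636] -14.86813888202422 [ 0.49852173 -1.25192503]
```

```bash
python3 -c "
from rig import robot
print(robot.get_obs()['ft_force'],robot.get_obs()['time']); print(robot.hand_in())"
```

```text
[0.80908988 0.65263073 0.26828114] 22.975
the job is handed in; nothing more can be done
None
```

The chill plate is lying flat on the chiller's seat, between the two end lips, and released. I handed the job in at about 23 s of the 72 s allowed.

- **Which plate:** three dotted plates were in view. I used the one in the dock at top-view pixel (340, 198), the largest. The two smaller ones at (286, 213) and (384, 214) were left alone.
- **Slide:** I pressed with two fingertips (readings about 6 to 13 N) and dragged it about 57 mm, to roughly 43 mm overhang. The plate turned about 3° in the dock while sliding, so I turned the gripper to match.
- **Pinch and place:** I pinched the overhanging end by its long sides at 45 N and lifted it clear. In the two views the carried plate measured level and within about 1.5 mm of where the arm put it. I lowered it until it touched at about 6 N, then opened the fingers.

**Last checks:**
- From the top view, the plate sits about 0.2 mm along and 1 mm across from the seat's centre. It is turned about 0.1° from the seat's direction.
- The two cameras disagreed by about 2 mm on the seat's position across its width, so I aimed for the middle.
- In the side view the near end of the plate was hidden by the arm. That end was checked only from above.
- The other objects looked unmoved in the pictures, and the arm stood clear with the force reading near zero.

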